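# Hang up the first-aid box and put the thermometer case in its holder

### The job

Tidy the medicine tray: first take the first-aid box off the thermometer holder and hang it by its handle on the free hook, so that it hangs straight and still when you let go. Then put the thermometer case into the pocket of the holder, narrow end to narrow end, fully down and flat. The thermometer is glass, so keep the case level and set it down gently, and leave all the other things in the tray where they are.

Things in the scene. Friction and masses are not known exactly. Their poses are not given: they have to be found in the camera images.
- first_aid_box: yellow first-aid box with latch, 56 (x) x 130 (y) x 75 mm high, about 0.3 kg, standing on the holder; origin: centre of underside. Its rigid handle, a flat-strap loop in the y-z plane, stands mid-top: 60 mm wide outside, 44 mm inside (y), 12 mm deep (x), strap 8 mm thick, top 129 mm above the origin (54 mm above the box). Front and back serve alike.
- handle (a point): the middle of the underside of the handle's top bar, 121 mm above the box's origin (46 mm above the box's top)
- free_hook: steel hook stand, fixed, nothing on it. Origin: centre of the underside of its 80 x 80 x 10 mm foot. Post 12 mm thick, 196 mm high. A round prong, 8 mm thick, points from the post along the stand's own -x, axis 190 mm above the origin, straight to x = -85 mm, then turned up to a rounded end at x = -95 mm, top 208 mm above the origin.
- free_hook_seat (a point): point on top of the free hook's prong, 50 mm out from the post's axis (194 mm above the stand's origin), where a handle bar may rest
- used_hook: the same kind of hook stand, fixed, with the hand mirror hanging on it
- thermometer_case: hard case of a glass thermometer, lying flat, 150 mm long along its y, about 0.12 kg. Black part 36 mm wide (x), y = -75 to +25 mm, 30 mm high; narrow aluminium cap end 20 mm wide, y = +25 to +75 mm, 24 mm high. Origin: middle of length and width, on the underside; centre of mass near y = -12 mm.
- holder: grey plastic block, fixed, 84 (x) x 190 (y) x 20 mm high, with an open pocket of the case's outline 15 mm deep: 41 mm wide (x) from y = -77.5 to +27.5 mm, 25 mm wide from there to y = +77.5 mm. Origin: centre of underside. The case fits only with its narrow end to the holder's +y; seated, its top is 15 mm above the block.
- pocket (a point): the centre of the pocket's floor, 5 mm above the holder's origin: where the case's origin lies when seated; axes as the holder's
- tray: the white plastic pull-out tray under everything, fixed, 520 mm (x) x 740 mm (y), rim 28 mm high, floor 5 mm thick; origin at the centre of its underside on the work surface
- soap_box: yellow plastic soap box, closed, 65 x 105 x 38 mm, loose; origin at the centre of its underside; not part of the job
- amber_bottle: amber glass bottle, 58 mm diameter, 155 mm high, stands between the two hook stands; origin at the centre of its underside; not part of the job
- lotion_bottle: white bottle, 46 mm diameter, 150 mm high, at the tray's left side (+y); origin at the centre of its underside; not part of the job
- spray_can: aluminium can, 46 mm diameter, 150 mm high, at the tray's right side (-y); origin at the centre of its underside; not part of the job
- pill_jar: white pill jar, 54 mm diameter, 80 mm high, at the front of the tray; origin at the centre of its underside; not part of the job
- pill_dish: ceramic pill dish, 84 mm diameter, 28 mm high; origin at the centre of its underside; not part of the job
- tweezers: large steel tweezers lying flat along y, 120 mm long, 8 mm high; origin at the centre of its underside; not part of the job
- mirror: round hand mirror, 100 mm diameter, 8 mm thick, hanging on the other hook; origin at the middle of the underside of its hanger bar, its lowest point 140 mm below that; not part of the job
Mind the look-alikes: they are no part of the job. Leave any green look-alike of the first_aid_box alone.

How it is judged:
By the outcome, as a careful person would: the job done as asked, in the order asked, and still so for the second after the job is handed in, with the robot touching nothing.
It also fails if it takes over 69 s, if anything falls off the work surface, if the arm or the gripper's body presses on something with over 40 N, if the wrist force passes 120 N, or if a joint passes its speed limit or range.

### The arm

A 6-joint arm with a two-finger parallel gripper is mounted at the origin on the work surface. World frame = base frame: x ahead of the robot, y to its left, z up, the work surface at z = 0. Lengths are in m, angles in degrees, forces in N, time in s.
With the tool pointing down it reaches from about 0.4 to 0.825 m from the base axis. Payload 7 kg.
Tool frame: the origin (TCP) lies midway between the tips of the shut fingers; the grasp point (between the pads) lies 19 mm behind it; z points along the fingers, y is the line along which they close (so a half turn about z gives the same grasp; the last joint's range is limited). The gripper opens to 88 mm and grips with 3 to 60 N. Pads are 19 mm wide; open, the fingers measure 130 mm over their backs; the gripper's body (78 mm by 193 mm) begins 47 mm behind the grasp point.
Start: joints at [83.772, 20.546, 0.682, 0, -70.136, -16.507], TCP at [0.261, 0.623, 0.227] pointing down, gripper open.
Joint ranges: [-176.03, 176.03], [-82.01, 121.73], [-58.28, 71.71], [-173.87, 95.51], [-174.79, -0.11], [-173.66, 173.66]. Speed limits (degrees/s): [136.94, 136.94, 172.46, 180, 180, 180].

### API

Orientations are given as a 3x3 rotation matrix whose columns are the frame's x, y, z axes.
In Python, from rig import robot gives the robot as it stands. Calls block until the motion is done:
- robot.goto(position, orientation): joint-space move of the TCP to a pose.
- robot.servo_line(position, ori=None, speed=0.15): straight line of the TCP; ori=None keeps the orientation; speed is the mean speed in m/s.
- robot.movej(angles): joint-space move.
- robot.move_gripper(opening): opening from 0.0 (shut) to 1.0 (fully open); the grip force is fixed at half the most; returns when the fingers have stopped.
- robot.dwell(seconds).
- robot.ik(position, orientation): joint angles nearest the present ones, or None.
- robot.grab_frame(name): name is "scene" or "top"; returns (picture, depth): 480x640x3 uint8, red, green, blue; 480x640 float32, m along the optical axis (not along the pixel's ray), 0 where there is no reading.
- robot.camera_info(name): a dict with "vfov" (degrees; the focal length in pixels is half the picture's height over the tangent of half this angle, whatever the lens; pixels are square), "cx", "cy" (the principal point, pixels), "view" (4x4, takes a point from world to camera coordinates). Camera axes: x right, y down, z forward; pixel columns grow to the right and rows downward; lengths in m; the calibration is good to about 2 mm. A picture is of the moment at which its call begins. camera_info takes no time and is no camera call.
A pose or a line that the arm cannot do raises robot.Unreachable and nothing moves.
- robot.job_done(): hands the job in; it is judged then, once.
Readings, each from a call of its own:
- robot.read_t(): time.
- robot.read_qpos(): joint angles.
- robot.read_qvel(): joint speeds.
- robot.read_effort(): joint torques, N m.
- robot.read_position(): TCP position.
- robot.read_tcp_rot(): TCP orientation.
- robot.read_force(): force on the tool from outside, world axes, zero at the start.
- robot.read_ft_torque(): the same for the moment, N m.
- robot.read_grip_width(): opening from 0.0 (shut) to 1.0 (fully open).
- robot.read_finger_force(): force on a finger pad.
Only numpy, scipy, OpenCV 4.12 (cv2) and the standard library are available. Lean on these libraries where they do the work, as an engineer would, in place of code of your own. Each camera call takes 0.05 s, during which the arm holds its last target. There are 200 camera calls.

## Working session

There is one attempt and no reset: what is moved stays moved. The work goes in short steps, each a Python script; the robot and the scene stay as the last script left them, time stands still between calls to the robot, and variables do not carry over. Pictures are saved under pics/ and viewed, at most 10 in all, crops included, and the job is handed in when it is done.

```bash
ls; mkdir -p pics
cat > h.py <<'E'
import numpy as np, cv2
from rig import robot
def cam(n):
    c=robot.camera_info(n); f=240/np.tan(np.radians(c["vfov"])/2); V=np.array(c["view"]); return f,c["cx"],c["cy"],V
def pts(n,depth):
    f,cx,cy,V=cam(n); v,u=np.mgrid[0:480,0:640]
    P=np.stack([(u-cx)/f*depth,(v-cy)/f*depth,depth],-1)
    W=(P-V[:3,3])@V[:3,:3]; W[depth==0]=np.nan; return W
def ray(n,u,v,z):
    f,cx,cy,V=cam(n); d=np.array([(u-cx)/f,(v-cy)/f,1])@V[:3,:3]; o=-V[:3,:3].T@V[:3,3]
    return o+d*(z-o[2])/d[2]
E
python3 - <<'E'
from h import *
for n in("scene","top"):
    p,d=robot.grab_frame(n); cv2.imwrite(f"pics/{n}0.png",p[:,:,::-1]); np.savez(f"pics/{n}0.npz",p=p,d=d)
    print(n,robot.camera_info(n), (d>0).mean(), -cam(n)[3][:3,:3].T@cam(n)[3][:3,3])
print(robot.read_t(), robot.read_tcp_rot())
E
```

```text
pics
scene {'vfov': 42.06251910940229, 'cx': 327.8974559666691, 'cy': 241.11722291973615, 'view': array([[-0.06869192,  0.99762066, -0.00586927,  0.12190827],
       [ 0.72254782,  0.04569324, -0.68980923, -0.22924189],
       [-0.68789975, -0.05162515, -0.72396739,  2.04272695],
       [ 0.        ,  0.        ,  0.        ,  1.        ]])} 0.995927734375 [ 1.5792037  -0.00568732  1.32145003]
top {'vfov': 50.086494668006694, 'cx': 312.02370840517546, 'cy': 238.2150258275842, 'view': array([[ 0.00860287, -0.99995618, -0.00369149, -0.06270047],
       [-0.99546865, -0.00821454, -0.09473486,  0.4424674 ],
       [ 0.09470039,  0.00448975, -0.9954957 ,  1.56013159],
       [ 0.        ,  0.        ,  0.        ,  1.        ]])} 0.996123046875 [ 0.29325677 -0.06606766  1.59478991]
0.1 [[ 9.22257727e-01 -3.86575313e-01 -4.61339024e-04]
 [-3.86575564e-01 -9.22256594e-01 -1.45154828e-03]
 [ 1.35659774e-04  1.51704401e-03 -9.99998840e-01]]
```

View pics/scene0.png

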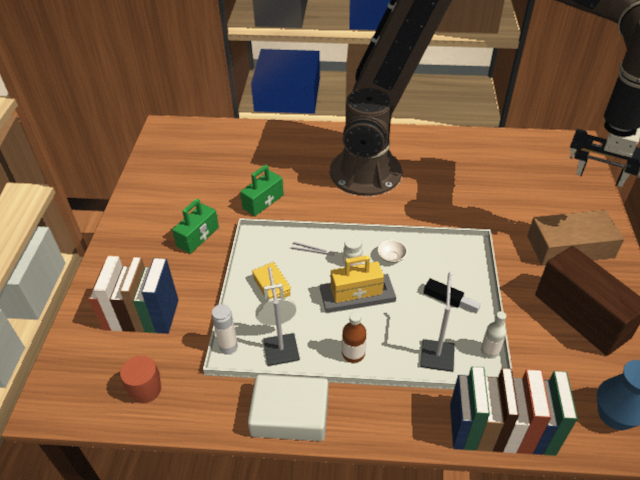

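View pics/top0.png

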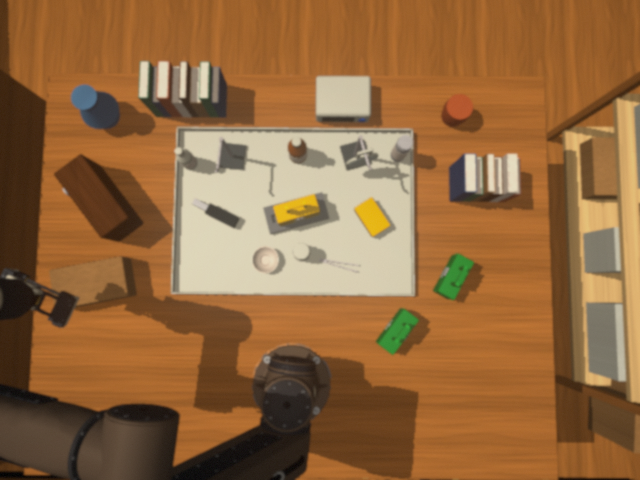

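The two views show the yellow first-aid box on the grey holder at top (297,210), the case at top (217,213), and the free hook at top (232,155). The mirror hook is at top (357,153). Next I measure them by colour and height, using depth.

```bash
cat > m.py <<'E'
from h import *
D={n:np.load(f"pics/{n}0.npz") for n in("scene","top")}
W={n:pts(n,D[n]["d"]) for n in D}
H={n:cv2.cvtColor(D[n]["p"],cv2.COLOR_RGB2HSV) for n in D}
def rect(n,m,lab):
    P=W[n][m]
    r=cv2.minAreaRect((P[:,:2]*1000).astype(np.float32))
    print(n,lab,len(P),"z",np.round(np.nanpercentile(P[:,2],[5,50,95]),3),"rect mm",np.round(r[0],1),np.round(r[1],1),round(r[2],1))
    return P
for n in D:
    w=W[n];h=H[n]; x,y,z=w[...,0],w[...,1],w[...,2]
    tray=(x>.3)&(x<.85)&(abs(y)<.42)
    yel=(h[...,0]>18)&(h[...,0]<32)&(h[...,1]>150)&(h[...,2]>80)&tray
    box=yel&(y>-.12)
    for k,a in(("boxtop",box&(z>.093)&(z<.107)),("handle",box&(z>.135)),("handletop",box&(z>.148)),("soap",yel&(y<-.12)&(z>.03))): 
        if a.sum()>3: rect(n,a,k)
    near=tray&(y>-.15)&(y<.1)&(x>.45)&(x<.65)
    rect(n,near&(z>.019)&(z<.029)&(h[...,1]<90),"holder top")
    c=tray&(y>.06)&(y<.27)&(x>.42)&(x<.62)
    rect(n,c&(z>.031)&(z<.04),"case black"); rect(n,c&(z>.025)&(z<.0315),"cap")
    hk=tray&(y>.0)&(y<.26)&(x>.56)
    rect(n,hk&(z>.185)&(z<.235),"prong"); rect(n,hk&(z>.06)&(z<.18),"post etc"); rect(n,hk&(z>.012)&(z<.018),"foot")
    fl=tray&(z<.012); print("floor z",np.nanmedian(z[fl]))
for n,(u,v,s) in {"scene":(390,210,190),"top":(170,110,190)}.items():
    a={"scene":D[n]["p"][215:385,310:510],"top":D[n]["p"][120:270,170:350]}[n]
    cv2.imwrite(f"pics/{n}_c.png",cv2.resize(a[:,:,::-1],None,fx=3.4,fy=3.4,interpolation=cv2.INTER_CUBIC))
w=W["scene"];m=(w[...,2]>.185)&(w[...,2]<.235)&(w[...,1]>0)&(w[...,1]<.3)&(w[...,0]>.5)
v,u=np.nonzero(m);print([(a,b,*np.round(w[b,a],3)) for a,b in zip(u,v)][:60])
E
python3 m.py
```

```text
scene boxtop 764 z [0.094 0.098 0.103] rect mm [528.5 -11.9] [ 62.9 130.6] 17.8
scene handle 128 z [0.139 0.152 0.156] rect mm [524.7 -12.8] [22. 59.] 15.1
scene handletop 97 z [0.149 0.152 0.157] rect mm [527.6 -12.1] [17.9 59.4] 17.5
scene soap 527 z [0.035 0.041 0.047] rect mm [ 567.  -220.7] [234.2  82.2] 20.1
scene holder top 660 z [0.02  0.024 0.028] rect mm [525.5  -7.8] [ 90.9 191.4] 14.7
scene case black 309 z [0.031 0.034 0.038] rect mm [515.4 159. ] [224.7  98.8] 62.7
scene cap 215 z [0.025 0.028 0.031] rect mm [507.8 165. ] [209.8  89.1] 89.2
scene prong 154 z [0.189 0.198 0.209] rect mm [659.6 201.4] [ 11.4 105.8] 83.3
scene post etc 538 z [0.067 0.12  0.169] rect mm [742.9 145. ] [299.4 123.7] 63.1
scene foot 720 z [0.012 0.014 0.017] rect mm [702.5 114.2] [255.2 265.1] 83.5
floor z 0.002318511619900861
top boxtop 656 z [0.095 0.1   0.105] rect mm [522.9 -12.1] [ 56.1 128. ] 17.0
top handle 102 z [0.146 0.153 0.159] rect mm [523.6 -12.8] [13.2 59.2] 16.5
top handletop 93 z [0.15  0.153 0.159] rect mm [523.6 -12.8] [13.2 59.2] 16.5
top soap 722 z [0.037 0.042 0.048] rect
[... 5151 characters left out ...]
t64(447), np.int64(289), np.float64(0.649), np.float64(0.199), np.float64(0.2)), (np.int64(448), np.int64(289), np.float64(0.646), np.float64(0.202), np.float64(0.197)), (np.int64(449), np.int64(289), np.float64(0.647), np.float64(0.204), np.float64(0.198)), (np.int64(446), np.int64(290), np.float64(0.646), np.float64(0.198), np.float64(0.193)), (np.int64(447), np.int64(290), np.float64(0.647), np.float64(0.2), np.float64(0.195)), (np.int64(448), np.int64(290), np.float64(0.65), np.float64(0.202), np.float64(0.198)), (np.int64(449), np.int64(290), np.float64(0.647), np.float64(0.205), np.float64(0.194)), (np.int64(446), np.int64(291), np.float64(0.653), np.float64(0.197), np.float64(0.197))]
```

View pics/scene_c.png

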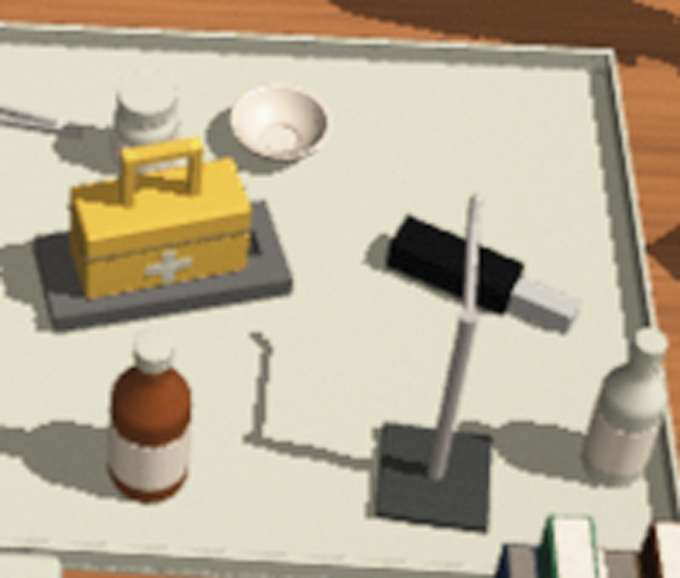

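View pics/top_c.png

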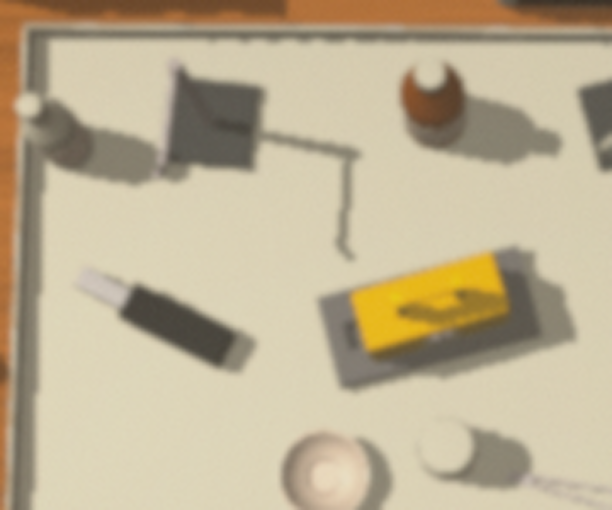

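Depth matches the stated sizes to within a few mm. The narrow slot end of the pocket and the case's cap both point to +y. Next I fit the prong and the case, check IK, and move to the pre-grasp.

```bash
cat >> h.py <<'E'
def R(yaw,s=1):  # tool down, closing axis (tool y) along s*(object x at yaw, deg)
    a=np.radians(yaw); y=s*np.array([np.cos(a),np.sin(a),0]); z=np.array([0,0,-1.]); return np.stack([np.cross(y,z),y,z],1)
def off(p,yaw,dx=0,dy=0,dz=0):
    a=np.radians(yaw); c,s=np.cos(a),np.sin(a); return np.array([p[0]+c*dx-s*dy,p[1]+s*dx+c*dy,p[2]+dz])
def prong(n,W,zr=(.188,.206)):
    x,y,z=W[...,0],W[...,1],W[...,2]
    m=(x>.59)&(x<.72)&(y>.15)&(y<.25)&(z>zr[0])&(z<.225); P=W[m]
    vx,vy,x0,y0=cv2.fitLine((P[P[:,2]<zr[1]][:,:2]).astype(np.float32),cv2.DIST_HUBER,0,.001,.001).ravel()
    k=vy/vx; return np.array([np.percentile(P[:,0],1),np.percentile(P[:,0],99)]), y0-k*x0, k, np.degrees(np.arctan(k)), np.median(P[:,2])
def st(m=""): print(m,"t",round(robot.read_t(),2),"p",np.round(robot.read_position(),4),"F",np.round(robot.read_force(),2),"T",np.round(robot.read_ft_torque(),3),"w",round(robot.read_grip_width(),3),"ff",np.round(robot.read_finger_force(),1))
E
cat > m2.py <<'E'
from h import *
for n in("scene","top"):
    d=np.load(f"pics/{n}0.npz");W=pts(n,d["d"]);h=cv2.cvtColor(d["p"],cv2.COLOR_RGB2HSV);x,y,z=W[...,0],W[...,1],W[...,2]
    r=prong(n,W); print(n,"prong x",np.round(r[0],4),"y at .655",round(r[1]+r[2]*.655,4),"yaw",round(r[3],2),"z",round(r[4],4))
    def rc(m,lab):
        m=cv2.morphologyEx(m.astype(np.uint8),cv2.MORPH_OPEN,np.ones((2,2)))>0; nn,L,S,_=cv2.connectedComponentsWithStats(m.astype(np.uint8))
        for i in range(1,nn):
            if S[i,4]>60: 
                P=W[L==i]; q=cv2.minAreaRect((P[:,:2]*1000).astype(np.float32)); print(" ",lab,S[i,4],np.round(q[0],1),np.round(q[1],1),round(q[2],1),"z",round(np.median(P[:,2]),4))
    c=(y>.06)&(y<.235)&(x>.4)&(x<.61)
    rc(c&(z>.014)&(z<.05),"case all"); rc(c&(z>.029)&(z<.05)&(h[...,2]<90),"case black")
    rc((y>.07)&(y<.3)&(x>.6)&(z>.009)&(z<.02)&(h[...,2]<90),"foot")
    rc((y>.2)&(y<.36)&(x>.6)&(z>.13)&(z<.175),"lotion"); rc((y>-.1)&(y<.1)&(x>.6)&(z>.13)&(z<.175),"amber")
q=robot.read_qpos()
for s in(1,-1):
    for p,yw in(((.525,-.0125,.22),16.8),((.57,.205,.26),-5),((.655,.2,.24),-5),((.5,.16,.1),-25),((.523,-.01,.05),15.2)):
        a=robot.ik(p,R(yw,s)); print(s,p,None if a is None else np.round(a,0))
E
python3 m2.py
```

```text
scene prong x [0.609  0.7117] y at .655 0.2008 yaw -5.78 z 0.1981
  case all 233 [496.7  80.2] [104.4  33.6] 0.4 z nan
  case all 318 [579.2 193.4] [ 55.5 195.7] 84.9 z 0.0325
  case black 222 [575.8 190.4] [ 55.3 189.1] 82.2 z 0.0338
  foot 740 [704.4 198.3] [80.5 84. ] 81.4 z nan
  lotion 108 [632.7 356. ] [ 18.2 143.3] 60.3 z 0.1502
  lotion 942 [834.  266.3] [ 43.8 223. ] 75.6 z nan
  lotion 854 [833.1 333.2] [ 37.2 226.4] 73.4 z nan
  lotion 280 [890.2 359.5] [  7.7 106.3] 90.0 z 0.1561
  amber 142 [6.572e+02 6.000e-01] [ 22.4 137.5] 79.1 z nan
top prong x [0.6044 0.7065] y at .655 0.1993 yaw -5.41 z 0.1989
  case all 189 [499.8  63. ] [81.7 34.4] 15.0 z 0.0244
  case all 275 [502.4 205.2] [72.2 35.6] 64.8 z 0.0343
  case all 76 [406.6  84.4] [15.  49.8] 0.8 z 0.0237
  case black 196 [503.1 204.7] [69.1 27.9] 63.8 z 0.0344
  lotion 1272 [1104.6  415.8] [628.7  65.5] 34.4 z nan
  amber 84 [711.3 -16.2] [21.7 34.6] 68.8 z 0.1574
1 (0.525, -0.0125, 0.22) None
1 (0.57, 0.205, 0.26) [ 38.  13.  -6.   0. -72. 137.]
1 (0.655, 0.2, 0.24) [ 33.  21.   3.   0. -72. 142.]
1 (0.5, 0.16, 0.1) [ 39.  13. -28.   0. -49. 116.]
1 (0.523, -0.01, 0.05) None
-1 (0.525, -0.0125, 0.22) [ 20.   7. -19.   0. -65.  -3.]
-1 (0.57, 0.205, 0.26) [ 38.  13.  -6.   0. -72. -43.]
-1 (0.655, 0.2, 0.24) [ 33.  21.   3.   0. -72. -38.]
-1 (0.5, 0.16, 0.1) [ 39.  13. -28.   0. -49. -64.]
-1 (0.523, -0.01, 0.05) [ 20.  17. -31.   0. -42.  -5.]
```

Run:
```python
from h import *
yaw=16.8; h=np.array([.5255,-.0124,.127]); g=off(h,yaw,dy=22e-3)
robot.move_gripper(.5)
robot.goto(g+[0,0,.08],R(yaw,-1)); st("pre")
robot.servo_line(g,speed=.12); st("at")
robot.move_gripper(0); robot.dwell(.2); st("grip")
robot.servo_line(g+[0,0,.02],speed=.06); st("lift")
robot.servo_line(g+[0,0,.11],speed=.15); st("up")
for n in("scene","top"):
    p,d=robot.grab_frame(n); cv2.imwrite(f"pics/{n}1.png",p[:,:,::-1]); np.savez(f"pics/{n}1.npz",p=p,d=d)
a=cv2.imread("pics/scene1.png")[170:380,260:540]; b=cv2.imread("pics/top1.png")[110:270,180:393]
cv2.imwrite("pics/m1.png",np.vstack([cv2.resize(a,(400,300)),cv2.resize(b,(400,300))]))
```

```text
pre t 3.38 p [0.5194 0.0093 0.207 ] F [0.96 1.47 0.04] T [ 0.061 -0.048  0.015] w 0.504 ff 0.0
at t 4.19 p [0.5197 0.0089 0.1275] F [ 0.33 -0.28 -0.47] T [ 0.061 -0.093  0.012] w 0.502 ff 0.0
grip t 5.02 p [0.519  0.0086 0.127 ] F [-0.79  0.41  1.19] T [0.31  0.454 0.023] w 0.135 ff 30.0
lift t 5.5 p [0.5192 0.0088 0.1473] F [-1.13  0.19 -2.81] T [ 0.15   0.059 -0.09 ] w 0.136 ff 30.0
up t 6.25 p [0.5184 0.0086 0.2358] F [-0.15 -0.7  -3.75] T [0.15  0.024 0.024] w 0.134 ff 30.0
```

View pics/m1.png

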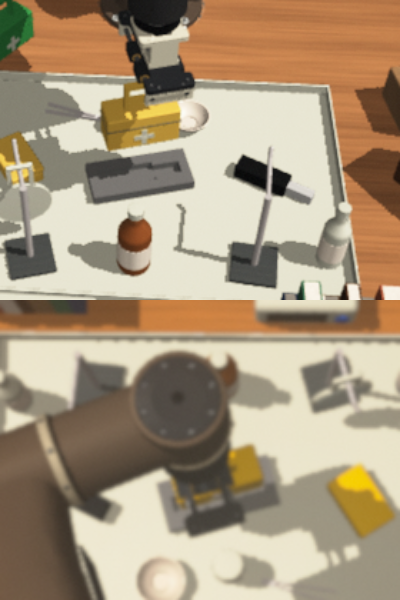

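The box hangs level in the hand, and the pocket's narrow end is on the +y side as expected. I stage the handle in front of the prong and compare the two in one image.

```bash
cat > stage.py <<'E'
from h import *
yaw=-5.6
def prp(d): 
    a=np.radians(yaw); s=np.array([.654,.200]); return s+(-d)*np.array([np.cos(a),np.sin(a)])
if __name__=="__main__":
    h=np.array([*prp(.080),.236]); robot.servo_line(off(h,yaw,dy=.022),R(yaw,-1),speed=.2); robot.dwell(.3); st("stage")
    p,d=robot.grab_frame("scene"); cv2.imwrite("pics/s2.png",p[:,:,::-1]); np.savez("pics/s2.npz",p=p,d=d)
    W=pts("scene",d); H=cv2.cvtColor(p,cv2.COLOR_RGB2HSV); x,y,z=W[...,0],W[...,1],W[...,2]
    yl=(H[...,0]>18)&(H[...,0]<32)&(H[...,1]>150)&(H[...,2]>60)&(x>.5)&(x<.66)&(y>.08)&(y<.35)
    for lab,m in(("box top",yl&(z>.195)&(z<.212)),("front",yl&(z>.14)&(z<.195)),("handle",yl&(z>.225)),("bar",yl&(z>.248))):
        P=W[m]; q=cv2.minAreaRect((P[:,:2]*1000).astype(np.float32)); print(lab,m.sum(),np.round(q[0],1),np.round(q[1],1),round(q[2],1),"z",np.round(np.percentile(P[:,2],[2,50,98]),4))
    r=prong("scene",W); print("prong",np.round(r[0],4),"y@.655",r[1]+r[2]*.655,r[3])
    # roll: bottom edge of front face
    P=W[yl&(z>.13)&(z<.195)]; lo=[(a,P[abs(P[:,1]-a)<.004][:,2].min()) for a in np.arange(.16,.25,.01)]; print("roll of lower edge deg",np.degrees(np.arctan(np.polyfit(*zip(*lo),1)[0])))
    cv2.imwrite("pics/s2c.png",cv2.resize(p[150:390,360:560,::-1],None,fx=2.4,fy=2.4,interpolation=cv2.INTER_CUBIC))
E
python3 stage.py
```

```text
stage t 7.94 p [0.5765 0.2292 0.2363] F [-0.19 -1.21 -3.34] T [ 0.149 -0.04  -0.058] w 0.136 ff 30.0
box top 757 [579.7 208.7] [128.3  63.6] 82.6 z [0.1958 0.2069 0.2112]
front 605 [603.  205.7] [127.8  12.5] 84.3 z [0.1413 0.1676 0.1938]
handle 63 [590.7 184.1] [17.8 49.6] 76.2 z [0.2307 0.2587 0.2669]
bar 43 [590.9 184.8] [16.3 49.6] 76.2 z [0.2499 0.2612 0.2741]
prong [0.5906 0.7096] y@.655 0.19985837 -3.1967103
roll of lower edge deg 4.539859067271778
```

View pics/s2c.png

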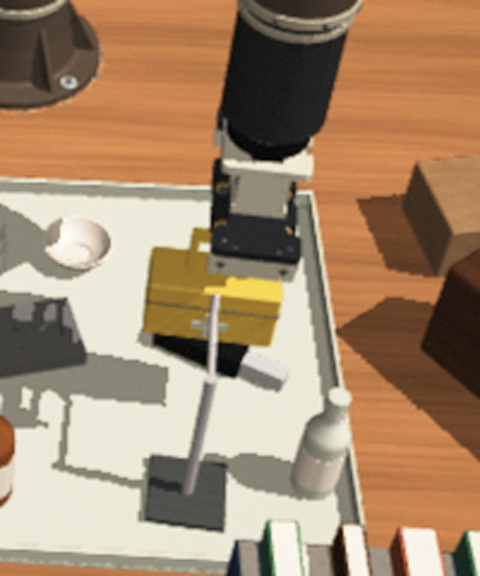

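The handle's mid-line sits on the prong's line to about 0.3 mm, judging by the box top at image (215,290). I check the box's roll before threading.

Run:
```python
from h import *
z0=np.load("pics/s2.npz");p,d=z0["p"],z0["d"];W=pts("scene",d);H=cv2.cvtColor(p,cv2.COLOR_RGB2HSV);x,y,z=W[...,0],W[...,1],W[...,2]
yl=(H[...,0]>18)&(H[...,0]<32)&(H[...,1]>150)&(H[...,2]>60)&(x>.5)&(x<.66)&(y>.1)&(y<.3)
m=yl&(z>.197)&(z<.217)&(x<.595)&(x>.555);P=W[m];A=np.c_[P[:,0],P[:,1],np.ones(len(P))];c=np.linalg.lstsq(A,P[:,2],rcond=None)[0];r=P[:,2]-A@c;print("top slopes deg",np.degrees(c[:2]),len(P),r.std(),"level at",c@[.578,.207,1])
D=np.load("pics/scene0.npz");W=pts("scene",D["d"]);H=cv2.cvtColor(D["p"],cv2.COLOR_RGB2HSV);x,y,z=W[...,0],W[...,1],W[...,2]
P=W[(H[...,1]>150)&(H[...,0]>18)&(H[...,0]<32)&(z>.09)&(z<.11)&(x<.54)&(x>.5)&(y<.06)&(y>-.09)];A=np.c_[P[:,0],P[:,1],np.ones(len(P))];print("ref",np.degrees(np.linalg.lstsq(A,P[:,2],rcond=None)[0][:2]),len(P))
```

```text
top slopes deg [0.0135266  0.04536094] 406 0.0025564347955673024 level at 0.20785311984439306
ref [0.03705044 0.05846066] 492
```

Level. I thread it and lower until the prong takes the load.

Run:
```python
from h import *
from stage import prp,yaw
P=lambda d,z: off(np.array([*prp(d),z]),yaw,dy=.022)
robot.servo_line(P(.080,.206),speed=.1); st("down"); f0=None
robot.servo_line(P(.04,.206),speed=.08); st("mid")
robot.servo_line(P(.002,.206),speed=.08); robot.dwell(.2); st("over")
robot.servo_line(P(.002,.185),speed=.06); robot.dwell(.2); st("low"); f0=robot.read_force()[2]
z=.185
while z>.176:
    z-=.001; robot.servo_line(P(.002,z),speed=.03); robot.dwell(.05); f=robot.read_force()[2]; print(round(z,4),round(f,2))
    if f-f0>2.2: break
st("contact")
p,d=robot.grab_frame("scene"); np.savez("pics/s3.npz",p=p,d=d); cv2.imwrite("pics/s3c.png",cv2.resize(p[180:380,370:540,::-1],None,fx=3,fy=3,interpolation=cv2.INTER_CUBIC))
```

```text
down t 8.44 p [0.5766 0.2295 0.2058] F [ 0.05 -0.15 -3.33] T [ 0.126 -0.137 -0.02 ] w 0.132 ff 30.0
mid t 9.09 p [0.6162 0.2255 0.2056] F [ 0.05  0.72 -3.52] T [ 0.129 -0.008 -0.009] w 0.13 ff 30.0
over t 9.92 p [0.6538 0.2222 0.2062] F [ 0.56  0.31 -2.29] T [ 0.186 -0.107 -0.006] w 0.133 ff 30.0
low t 10.62 p [0.6544 0.2222 0.1854] F [ 0.26 -0.05 -3.44] T [ 0.158 -0.092  0.005] w 0.132 ff 30.0
0.184 -2.48
0.183 -3.29
0.182 -2.88
0.181 -2.42
0.18 -3.58
0.179 3.15
contact t 12.42 p [0.6543 0.2221 0.1797] F [-1.71  0.01  3.15] T [-0.027  0.742 -0.06 ] w 0.132 ff 30.0
```

View pics/s3c.png

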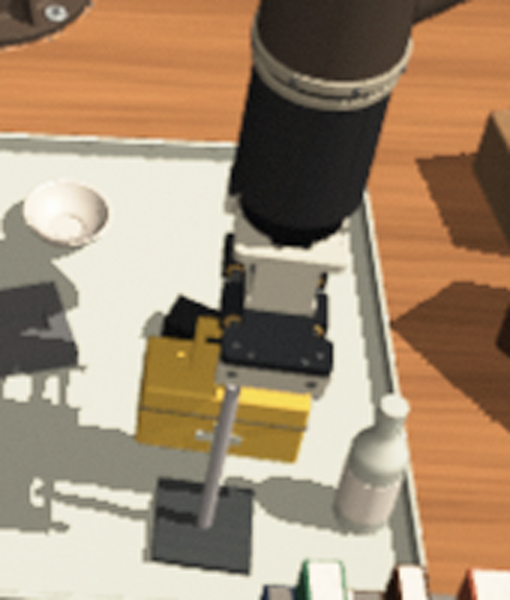

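```bash
cat > boxchk.py <<'E'
from h import *
def chk(tag):
    p,d=robot.grab_frame("scene"); W=pts("scene",d); H=cv2.cvtColor(p,cv2.COLOR_RGB2HSV); x,y,z=W[...,0],W[...,1],W[...,2]
    yl=(H[...,0]>18)&(H[...,0]<32)&(H[...,1]>150)&(H[...,2]>60)&(x>.6)&(x<.72)&(y>.1)&(y<.3)
    P=W[yl&(z>.138)&(z<.163)&(x<.67)];A=np.c_[P[:,0],P[:,1],np.ones(len(P))];c=np.linalg.lstsq(A,P[:,2],rcond=None)[0]
    q=cv2.minAreaRect((P[:,:2]*1000).astype(np.float32)); v,u=np.nonzero(yl)
    print(tag,"top slopes",np.round(np.degrees(np.arctan(c[:2])),2),len(P),np.round(q[0],1),np.round(q[1],1),round(q[2],1),"pix",u.mean().round(2),v.mean().round(2)); return p,d
E
python3 - <<'E'
from boxchk import *
q=robot.read_position(); robot.servo_line(np.array(q)+[0,0,.0007],speed=.02); st("eased")
robot.move_gripper(.2); st("open1"); robot.move_gripper(.32); robot.dwell(.2); st("open2")
chk("open")
q=np.array(robot.read_position()); robot.servo_line(q+[0,0,.04],speed=.06); robot.servo_line(q+[0,0,.10],speed=.15)
chk("a"); robot.servo_line(q+[-.12,-.0,.10],speed=.25); chk("b"); robot.dwell(.3); p,d=chk("c")
st("away")
np.savez("pics/s4.npz",p=p,d=d); cv2.imwrite("pics/s4c.png",cv2.resize(p[200:380,300:540,::-1],None,fx=2.5,fy=2.5,interpolation=cv2.INTER_CUBIC))
E
```

```text
eased t 12.72 p [0.6543 0.2221 0.1799] F [-0.21  0.25 -2.48] T [0.277 0.035 0.015] w 0.132 ff 30.0
open1 t 13.11 p [0.6545 0.2221 0.1806] F [ 0.31 -0.44 -0.63] T [ 0.116 -0.089  0.049] w 0.202 ff 0.0
open2 t 13.78 p [0.6543 0.2221 0.1804] F [-0.22  0.35  0.26] T [ 0.116 -0.069  0.009] w 0.321 ff 0.0
open top slopes [ 1.52 -0.86] 336 [643.3 191.7] [ 53.2 110. ] 0.0 pix 440.18 313.29
a top slopes [ 1.94 -0.1 ] 620 [646.7 201.1] [128.   50.4] 87.6 pix 444.43 310.0
b top slopes [0.8  0.04] 626 [649.6 201.2] [126.8  49.5] 84.7 pix 444.51 310.0
c top slopes [1.39 0.35] 630 [646.2 201.2] [129.  48.] 89.7 pix 444.51 309.97
away t 16.28 p [0.5347 0.2219 0.2799] F [ 0.23 -1.18  0.03] T [ 0.091 -0.091 -0.029] w 0.322 ff 0.0
```

View pics/s4c.png

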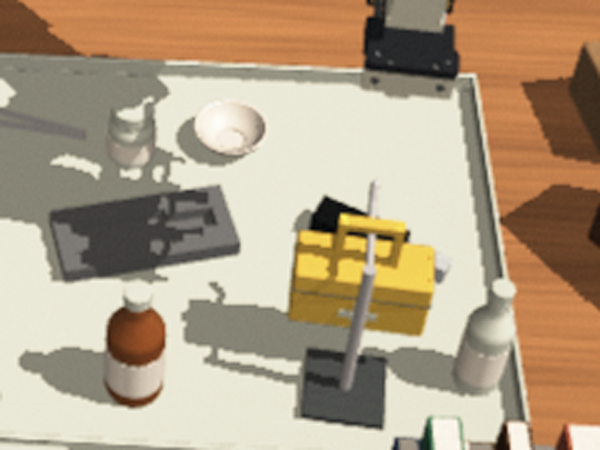

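The box hangs straight and still: the two last frames agree, and the handle bar sits mid-handle on the prong at crop (372,220). Now I measure the case and pocket by outline rays from the top view.

```bash
cat > m3.py <<'E'
from h import *
def case_top(p,d,n="top"):
    W=pts(n,d);x,y,z=W[...,0],W[...,1],W[...,2];H=cv2.cvtColor(p,cv2.COLOR_RGB2HSV)
    box=(x>.4)&(x<.6)&(y>.07)&(y<.26)
    out={}
    for lab,m,zz in(("black",box&(z>.024)&(z<.045)&(H[...,2]<100),.035),("cap",box&(z>.020)&(z<.04)&(H[...,2]>=110),.029)):
        m=cv2.morphologyEx(m.astype(np.uint8),cv2.MORPH_OPEN,np.ones((3,3),np.uint8)); k,L,S,_=cv2.connectedComponentsWithStats(m); i=1+S[1:,4].argmax()
        v,u=np.nonzero(L==i); Q=np.array([ray(n,a+e,b+f,zz)[:2] for a,b in zip(u,v) for e in(-.5,.5) for f in(-.5,.5)])*1000
        q=cv2.minAreaRect(Q.astype(np.float32)); print(n,lab,len(u),np.round(q[0],1),np.round(q[1],1),round(q[2],1),"z",round(np.median(z[L==i]),4)); out[lab]=q
    return out
def holder(p,d,n):
    W=pts(n,d);x,y,z=W[...,0],W[...,1],W[...,2];m=(x>.45)&(x<.62)&(y>-.14)&(y<.11)
    for lab,mm,zz in(("holder",m&(z>.0145)&(z<.035),.025),):
        mm=cv2.morphologyEx(mm.astype(np.uint8),cv2.MORPH_CLOSE,np.ones((9,9),np.uint8));mm=cv2.morphologyEx(mm,cv2.MORPH_OPEN,np.ones((3,3),np.uint8));k,L,S,_=cv2.connectedComponentsWithStats(mm);i=1+S[1:,4].argmax();v,u=np.nonzero(L==i)
        Q=np.array([ray(n,a+e,b+f,zz)[:2] for a,b in zip(u,v) for e in(-.5,.5) for f in(-.5,.5)])*1000;q=cv2.minAreaRect(Q.astype(np.float32));print(n,lab,len(u),np.round(q[0],1),np.round(q[1],1),round(q[2],1))
E
python3 - <<'E'
from m3 import *
D=np.load("pics/top0.npz"); case_top(D["p"],D["d"])
D=np.load("pics/scene1.npz"); case_top(D["p"],D["d"],"scene"); holder(D["p"],D["d"],"scene")
D=np.load("pics/s4.npz"); holder(D["p"],D["d"],"scene")
robot.servo_line([.40,.30,.28],speed=.3); 
p,d=robot.grab_frame("top"); np.savez("pics/top5.npz",p=p,d=d); case_top(p,d); holder(p,d,"top"); st()
a=cv2.resize(p[130:260,170:343,::-1],(692,520),interpolation=cv2.INTER_CUBIC); cv2.imwrite("pics/top5c.png",a)
E
```

```text
top black 304 [510.6 217. ] [102.7  34.3] 63.9 z 0.0349
top cap 75 [519.   80.2] [40.5 21.6] 0.9 z 0.0252
scene black 257 [509.3 202.8] [66.8 46.6] 61.8 z 0.033
scene cap 80 [521.6  79.3] [48.4 18.6] 0.2 z 0.0244Traceback (most recent call last):
  File "<stdin>", line 3, in <module>
  File "m3.py", line 15, in holder
    Q=np.array([ray(n,a+e,b+f,zz)[:2] for a,b in zip(u,v) for e in(-.5,.5) for f in(-.5,.5)])*1000;q=cv2.minAreaRect(Q.astype(np.float32));print(n,lab,len(u),np.round(q[0],1),np.round(q[1],1),round(q[2],1))
                ~~~^^^^^^^^^^^^^^
  File "h.py", line 10, in ray
    f,cx,cy,V=cam(n); d=np.array([(u-cx)/f,(v-cy)/f,1])@V[:3,:3]; o=-V[:3,:3].T@V[:3,3]
              ~~~^^^
  File "h.py", line 4, in cam
    c=robot.camera_info(n); f=240/np.tan(np.radians(c["vfov"])/2); V=np.array(c["view"]); return f,c["cx"],c["cy"],V
ValueError: time passes only in moves, steps and waits
```

I called camera_info too often, so I cache it, and widen the case window because the cap reaches past y = 0.26.

```bash
sed -i 's/^def cam(n):/import functools\n@functools.lru_cache(None)\ndef cam(n):/' h.py; sed -i 's/(x<.6)&(y>.07)&(y<.26)/(x<.6)\&(y>.13)\&(y<.35)/' m3.py
python3 - <<'E'
from m3 import *
D=np.load("pics/top0.npz"); case_top(D["p"],D["d"])
D=np.load("pics/scene1.npz"); case_top(D["p"],D["d"],"scene"); holder(D["p"],D["d"],"scene")
D=np.load("pics/s4.npz"); holder(D["p"],D["d"],"scene")
robot.servo_line([.40,.30,.28],speed=.3); 
p,d=robot.grab_frame("top"); np.savez("pics/top5.npz",p=p,d=d); case_top(p,d); holder(p,d,"top"); st()
W=pts("top",d);m=(W[...,2]>.07)&(W[...,2]<.1)&(W[...,0]>.35)&(W[...,0]<.5)&(abs(W[...,1])<.12);print("jar",np.nanmin(W[m],0),np.nanmax(W[m],0))
a=cv2.resize(p[130:260,170:343,::-1],(692,520),interpolation=cv2.INTER_CUBIC); cv2.imwrite("pics/top5c.png",a)
E
```

```text
top black 313 [510.6 217. ] [102.7  34.3] 63.9 z 0.0347
top cap 90 [544.1 286.5] [51.7 22.1] 63.9 z 0.029
scene black 257 [509.3 202.8] [66.8 46.6] 61.8 z 0.033
scene cap 132 [550.  286.6] [52.8 28.3] 64.1 z 0.0278
scene holder 1933 [529.3  -7.9] [ 97.5 194.6] 15.4
scene holder 1785 [529.8  -7.8] [ 98.6 194.7] 15.4
top black 307 [510.6 217. ] [102.7  34.3] 63.9 z 0.0345
top cap 92 [543.8 285.8] [53.2 22.1] 63.9 z 0.0287
top holder 1729 [520.2  -6.6] [ 98.3 199.8] 15.3
 t 17.0 p [0.4001 0.3001 0.2802] F [ 0.48 -0.21 -0.74] T [ 0.053 -0.079 -0.02 ] w 0.322 ff 0.0
jar [ 0.37528141 -0.05073902  0.07474951] [ 0.42261951 -0.00631538  0.09384398]
```

View pics/top5c.png

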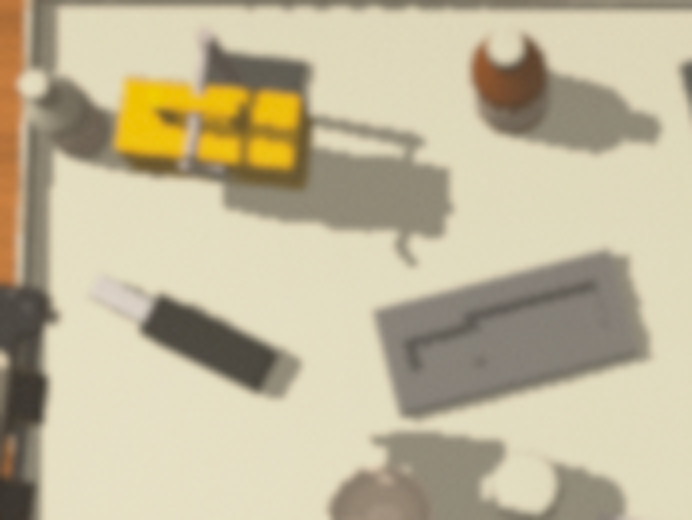

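The top view shows the case at crop (195,335) with its cap to the upper left, and the empty pocket with its narrow end at the left, crop (412,350). I grip the case well back on the black part, which keeps the gripper clear of the prong and box.

Run:
```python
from m3 import *
D=np.load("pics/top5.npz");p,d=D["p"],D["d"];W=pts("top",d);H=cv2.cvtColor(p,cv2.COLOR_RGB2HSV);x,y,z=W[...,0],W[...,1],W[...,2]
m=(x>.45)&(x<.6)&(y>-.13)&(y<.11)&(z>.0195)&(z<.032)&(H[...,1]<40)&(H[...,2]<170)
P=W[m];q=cv2.minAreaRect((P[:,:2]*1000).astype(np.float32));print("holder",m.sum(),q)
yaw=-26.1; c=np.array([.5218,.2402,.022]); g=off(c,yaw,dy=-.048)
robot.move_gripper(.62)
robot.goto(g+[0,0,.16],R(yaw,-1)); st("pre")
robot.servo_line(g+[0,0,.03],speed=.15); robot.servo_line(g,speed=.06); st("at")
robot.move_gripper(0); robot.dwell(.2); st("grip")
robot.servo_line(g+[0,0,.005],speed=.03); robot.dwell(.1); st("lift5")
robot.servo_line(g+[0,0,.045],speed=.1); robot.dwell(.2); st("lift")
p,d=robot.grab_frame("scene"); np.savez("pics/s6.npz",p=p,d=d); cv2.imwrite("pics/s6c.png",cv2.resize(p[180:360,380:560,::-1],None,fx=3,fy=3,interpolation=cv2.INTER_CUBIC))
W=pts("scene",d);H=cv2.cvtColor(p,cv2.COLOR_RGB2HSV);x,y,z=W[...,0],W[...,1],W[...,2]
a=W[(x>.5)&(x<.58)&(y>.27)&(y<.33)&(z>.055)&(z<.09)];print("cap",len(a),np.median(a,0),"expected cap top z",.05+.024)
```

```text
holder 984 ((521.0848388671875, -9.792167663574219), (85.09260559082031, 189.4100341796875), 15.379098892211914)
pre t 18.42 p [0.501  0.1969 0.182 ] F [0.29 0.52 0.13] T [ 0.144 -0.116  0.03 ] w 0.618 ff 0.0
at t 20.08 p [0.5007 0.197  0.0217] F [0.82 0.52 0.29] T [ 0.039 -0.077  0.02 ] w 0.62 ff 0.0
grip t 20.74 p [0.5008 0.1972 0.0223] F [-1.91  0.79  4.4 ] T [ 0.184  0.453 -0.092] w 0.405 ff 30.0
lift5 t 21.16 p [0.5006 0.197  0.0269] F [ 0.59  0.28 -0.93] T [ 0.033 -0.061 -0.028] w 0.409 ff 30.0
lift t 21.91 p [0.5003 0.1968 0.0662] F [ 0.36  0.7  -1.26] T [ 0.035 -0.083  0.041] w 0.409 ff 30.0
cap 166 [0.55192928 0.28859491 0.06841057] expected cap top z 0.07400000000000001
```

View pics/s6c.png

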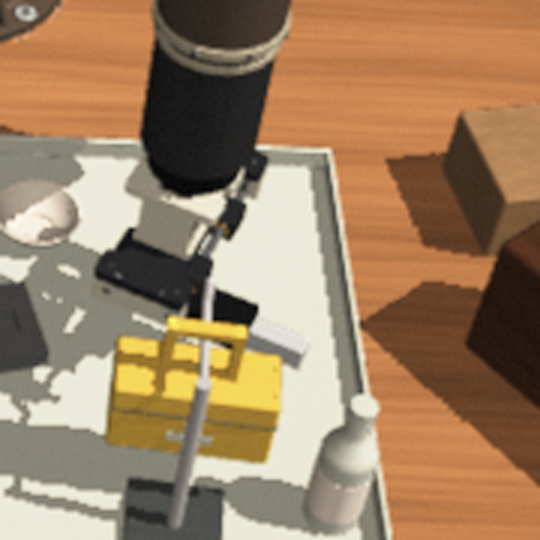

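The case is gripped and lifted, with its cap clear of the box and bottle at crop (280,340). I use this known held pose to measure the camera bias, then move to hover over the pocket.

```bash
cat > m4.py <<'E'
from h import *
def rayv(n,u,v,z):
    f,cx,cy,V=cam(n); d=np.stack([(u-cx)/f,(v-cy)/f,np.ones(len(u))],1)@V[:3,:3]; o=-V[:3,:3].T@V[:3,3]; return o+d*((z-o[2])/d[:,2])[:,None]
def cap(p,d,pred,zu,yaw,n="scene"):
    """cap blob near predicted centre; zu = case underside z; returns cap centroid (rays on mid-height plane) in the case frame about pred"""
    W=pts(n,d);H=cv2.cvtColor(p,cv2.COLOR_RGB2HSV);S=H[...,1];V=H[...,2]
    m=(np.hypot(W[...,0]-pred[0],W[...,1]-pred[1])<.045)&(W[...,2]>zu+.003)&(W[...,2]<zu+.034)&(V>115)&(S<60)
    k,L,St,_=cv2.connectedComponentsWithStats(m.astype(np.uint8)); i=1+St[1:,4].argmax(); v,u=np.nonzero(L==i); Q=rayv(n,u,v,zu+.024)
    r=cv2.minAreaRect((Q[:,:2]*1000).astype(np.float32)); e=Q.mean(0)[:2]-pred[:2]; a=np.radians(yaw); B=np.array([[np.cos(a),np.sin(a)],[-np.sin(a),np.cos(a)]])
    ax=np.degrees(np.arctan2(*np.linalg.eigh(np.cov(Q[:,:2].T))[1][:,1][::-1]))
    print(n,"cap px",len(u),"mean-pred mm (case x,y)",np.round(B@e*1000,2),"rect",np.round(r[1],1),"axis",round(ax,1)); return u,v
def level(p,d,pred,zu,yaw,n="scene"):
    W=pts(n,d);H=cv2.cvtColor(p,cv2.COLOR_RGB2HSV); a=np.radians(yaw); D=W[...,:2]-pred[:2]; xs=D@[np.cos(a),np.sin(a)]; ys=D@[-np.sin(a),np.cos(a)]
    m=(abs(xs)<.012)&(ys>.000)&(ys<.03)&(abs(W[...,2]-zu-.03)<.006); mc=(abs(xs)<.008)&(ys>.035)&(ys<.068)&(abs(W[...,2]-zu-.024)<.006)
    print("level: black top",m.sum(),np.round(np.median(W[...,2][m]),4),"cap top",mc.sum(),np.round(np.median(W[...,2][mc]),4),"expected",round(zu+.03,4),round(zu+.024,4))
E
python3 - <<'E'
from m4 import *
yaw=-26.1; c0=np.array([.5218,.2402]);
D=np.load("pics/scene1.npz"); cap(D["p"],D["d"],off([*c0,0],yaw,dy=.05),.005,yaw)
D=np.load("pics/s6.npz"); tc=np.array(robot.read_position()); o=off(tc,yaw,dy=.048)
cap(D["p"],D["d"],off(o,yaw,dy=.05),.0495,yaw); level(D["p"],D["d"],o,.0495,yaw)
D=np.load("pics/top5.npz"); cap(D["p"],D["d"],off([*c0,0],yaw,dy=.05),.005,yaw,"top")
# move to hover
hy=15.35; pk=np.array([.5211,-.0098,.010])
robot.servo_line([.47,.13,.0665],R(-8,-1),speed=.15)
g=off(pk,hy,dy=-.048,dz=.017+.035); robot.servo_line(g,R(hy,-1),speed=.15); robot.dwell(.3); st("hover")
t=np.array(robot.read_position()); o=off(t,hy,dy=.048)
for n in("scene","top"):
    p,d=robot.grab_frame(n); np.savez(f"pics/{n}7.npz",p=p,d=d)
    try: cap(p,d,off(o,hy,dy=.05),.045,hy,n); level(p,d,o,.045,hy,n)
    except Exception as e: print(n,e)
E
```

```text
scene cap px 129 mean-pred mm (case x,y) [3.59 6.14] rect [55.  29.7] axis 58.4
scene cap px 173 mean-pred mm (case x,y) [8.95 4.93] rect [51.1 35. ] axis 59.7
level: black top 69 0.0773 cap top 52 0.0713 expected 0.0795 0.0735
top cap px 116 mean-pred mm (case x,y) [-1.53  1.85] rect [51.7 36.6] axis 59.9
hover t 24.36 p [ 0.5338 -0.0558  0.0621] F [ 0.28  0.35 -1.78] T [ 0.047 -0.053 -0.006] w 0.408 ff 30.0
scene cap px 177 mean-pred mm (case x,y) [9.93 1.17] rect [35.7 48.6] axis 113.9
level: black top 39 0.0728 cap top 52 0.0675 expected 0.075 0.069
top cap px 123 mean-pred mm (case x,y) [-2.92  1.79] rect [22.4 50.2] axis 107.7
level: black top 67 0.0746 cap top 55 0.0694 expected 0.075 0.069
```

Run:
```python
from m4 import *
hy=15.35; a=np.radians(hy)
t=np.array(robot.read_position()); o=off(t,hy,dy=.048); print(o, "tool yaw", np.degrees(np.arctan2(*(-np.array(robot.read_tcp_rot())[:2,1])[::-1])))
def fr(W,c): D=W[...,:2]-c[:2]; return D@[np.cos(a),np.sin(a)]*1000, D@[-np.sin(a),np.cos(a)]*1000
for n in("top","scene"):
    D=np.load(f"pics/{n}7.npz");p,d=D["p"],D["d"];W=pts(n,d);H=cv2.cvtColor(p,cv2.COLOR_RGB2HSV);xs,ys=fr(W,o);z=W[...,2]
    zb=-.0025 if n=="scene" else 0
    m=(abs(xs)<20)&(ys>27)&(ys<90)&(z>.060+zb)&(z<.078+zb)
    mid=m&(ys>32)&(ys<68)
    print(n,"cap: x",np.round(np.percentile(xs[mid],[2,50,98]),1),"end y",np.round(np.percentile(ys[m&(abs(xs)<8)],[95,99,100]),1),"n",m.sum())
    ax=np.polyfit(ys[mid],xs[mid],1)[0]; print("  cap yaw err deg",round(-np.degrees(ax),2))
    b=(abs(xs)<26)&(ys>-5)&(ys<22)&(z>.066+zb)&(z<.085+zb)&(H[...,2]<100); print("  black x",np.round(np.percentile(xs[b],[2,50,98]),1) if b.sum() else 0,b.sum())
    st_=[ (lo,round(float(np.percentile(xs[m2],98)-np.percentile(xs[m2],2)),1)) for lo in range(14,36,3) for m2 in [(abs(xs)<26)&(ys>lo)&(ys<lo+3)&(z>.058+zb)&(z<.085+zb)] if m2.sum()>4]; print("  widths",st_)
    hmask=(z>.0195+zb)&(z<.032)&(H[...,1]<45)&(H[...,2]<170)&(abs(xs)<60)&(ys>30)&(ys<115)
    print("  holder +y end: y",np.round(np.percentile(ys[hmask&(abs(xs)<36)],[98,100]),1),"x",np.round(np.percentile(xs[hmask&(ys>78)&(ys<92)],[2,98]),1),hmask.sum())
D=np.load("pics/top5.npz");W=pts("top",D["d"]);H=cv2.cvtColor(D["p"],cv2.COLOR_RGB2HSV);xs,ys=fr(W,o);z=W[...,2]
h=(z>.0195)&(z<.032)&(H[...,1]<40)&(H[...,2]<170)&(abs(xs)<60)&(abs(ys)<115);print("top5 holder x",np.percentile(xs[h&(abs(ys)<60)],[1,99]),"y",np.percentile(ys[h&(abs(xs)<36)],[.3,99.7]))
f=(z>.002)&(z<.016)&(abs(xs)<25)&(abs(ys)<85)
w=f&(ys<15)&(ys>-65);nr=f&(ys>38)&(ys<68)
print("pocket floor wide x",np.percentile(xs[w],[2,98]),"narrow x",np.percentile(xs[nr],[2,98]),"y",np.percentile(ys[f],[1,99]), f.sum())
```

```text
[ 0.52107968 -0.00959713  0.06204767] tool yaw 15.364968060890895
top cap: x [-11.5  -2.1   8.3] end y [74.3 76.  76.6] n 112
  cap yaw err deg 2.52
  black x [-19.   -3.4  12.4] 99
  widths [(14, 28.0), (17, 28.7), (20, 29.5), (23, 30.1), (26, 15.9), (29, 17.8), (32, 19.6), (35, 15.4)]
  holder +y end: y [92.6 94.1] x [-41.4  20.2] 256
scene cap: x [-8.6  4.2 14.6] end y [74.7 76.  77. ] n 138
  cap yaw err deg -2.17
  black x [-16.3   3.2  20.2] 51
  widths [(14, 33.9), (17, 36.6), (20, 36.5), (23, 40.9), (29, 20.5), (32, 19.6), (35, 23.2)]
  holder +y end: y [95. 96.] x [-27.8  47.1] 323
top5 holder x [-41.64894515  42.05227191] y [-94.48481406  93.98167953]
pocket floor wide x [-17.0442907  21.3829025] narrow x [-8.61090711 13.55266036] y [-76.13180539  75.36491316] 515
```

The top view shows the pocket about +1.4 mm (x) and −1.2 mm (y) from the case, so I correct for that. I then lower in small steps, watching the force.

```bash
cat > low.py <<'E'
from h import *
hy=15.35
def lower(g,z0,z1,thr=3.,step=.001):
    robot.servo_line([g[0],g[1],z0],speed=.06); robot.dwell(.15); b=np.mean([robot.read_force() for _ in range(3)],0); z=z0
    while z>z1+1e-6:
        z=max(z-step,z1); robot.servo_line([g[0],g[1],z],speed=.03); f=np.array(robot.read_force())-b
        if f[2]>thr: robot.dwell(.05); f=np.array(robot.read_force())-b
        if f[2]>thr: print("contact at",round(z,4),np.round(f,2)); break
    st("end"); return z
E
python3 - <<'E'
from low import *
t=np.array(robot.read_position()); np.save("g.npy",off([.5338,-.0558,0],hy,dx=.0014,dy=-.0012)); g=np.load("g.npy")
z=lower(g,.047,.0275)
E
```

```text
end t 30.01 p [ 0.5355 -0.0566  0.0275] F [ 0.64  0.12 -2.84] T [ 0.037 -0.003  0.026] w 0.407 ff 30.0
```

It went into the pocket with no contact. I find the floor, release gently, and check.

Run:
```python
from low import *
from m4 import level
from boxchk import chk
g=np.load("g.npy"); z=lower(g,.0275,.0258,thr=2.5,step=.0004)
robot.move_gripper(.45); st("rel"); robot.move_gripper(.62); robot.dwell(.1)
q=np.array(robot.read_position()); robot.servo_line(q+[0,0,.03],speed=.06); robot.servo_line(q+[0,0,.22],speed=.2); robot.servo_line([.42,-.05,.30],speed=.3) if False else None
robot.servo_line([.42,.28,.28],speed=.3); robot.dwell(.3); st("away")
chk("box"); a=np.radians(hy); pk=np.array([.5222,-.0094])
for n in("scene","top"):
    p,d=robot.grab_frame(n); np.savez(f"pics/{n}9.npz",p=p,d=d); W=pts(n,d);D=W[...,:2]-pk;xs=D@[np.cos(a),np.sin(a)]*1000;ys=D@[-np.sin(a),np.cos(a)]*1000;Z=W[...,2]*1000
    f=lambda x0,x1,y0,y1:round(float(np.median(Z[(xs>x0)&(xs<x1)&(ys>y0)&(ys<y1)])),1)
    print(n,"black rear",f(-12,12,-68,-45),"mid",f(-12,12,-30,0),"front",f(-12,12,5,20),"left/right",f(-14,-4,-60,15),f(4,14,-60,15),"cap",f(-7,7,32,48),f(-7,7,52,70),"block",f(-40,-26,-60,60),f(26,38,-60,60))
```

```text
contact at 0.0271 [-0.18 -0.33  3.34]
end t 30.71 p [ 0.5355 -0.0566  0.0273] F [-0.35  0.31  2.46] T [0.147 0.285 0.032] w 0.408 ff 30.0
rel t 31.05 p [ 0.5355 -0.0566  0.0271] F [-0.47 -0.97 -0.31] T [ 0.086 -0.006  0.064] w 0.447 ff 0.0
away t 35.08 p [0.4203 0.2793 0.28  ] F [ 0.42  0.13 -0.08] T [ 0.066 -0.036  0.015] w 0.619 ff 0.0
box top slopes [ 2.02 -0.14] 632 [647.3 201.9] [128.7  48.4] 87.8 pix 444.51 310.34
scene black rear 39.1 mid 38.8 front 39.2 left/right 38.0 38.8 cap 31.7 33.4 block 23.7 23.5
top black rear 40.3 mid 40.3 front 40.5 left/right 39.1 39.8 cap 33.4 34.2 block 24.7 24.9
```

The case's top is flat at 40.3 mm, 15.5 mm above the block (15 nominal), and the box still hangs where I left it. Handing in.

```bash
python3 -c "
from rig import robot
print(robot.job_done())"
```

```text
the job is handed in; nothing more can be done
None
```

The job is handed in at about 35 s of the 69 s allowed: the first-aid box hangs straight and still on the free hook, and the thermometer case is seated fully down and flat in the holder's pocket, narrow end to narrow end.

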